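# Find the flush drawer catch by feel and press it

## Robot

A 6-joint arm with a two-finger parallel gripper is mounted at the origin on the work surface. World frame = base frame: x ahead of the robot, y to its left, z up, the work surface at z = 0. Lengths are in m, angles in rad, forces in N, time in s.
With the tool pointing down it reaches from about 0.3 to 0.825 m from the base axis. Payload 5.4 kg.
Tool frame: the origin (TCP) lies midway between the tips of the shut fingers; the grasp point (between the pads) lies 19 mm behind it (manip.grasp_offset is the distance from the TCP to the grasp point, in m); z points along the fingers, y is the line along which they close (so a half turn about z gives the same grasp; the last joint's range is limited). The gripper opens to 92 mm and grips with 3 to 60 N. Pads are 20 mm wide; open, the fingers measure 128 mm over their backs; the gripper's body (75 mm by 189 mm) begins 69 mm behind the grasp point.
Start: joints at [0.897, 0.158, 1.597, -0, 1.386, -0.21], TCP at [0.257, 0.514, 0.215] pointing down, gripper open.
Joint ranges: [-2.91, 2.91], [-0.94, 2.29], [0.18, 2.7], [-1.29, 4.43], [0.17, 2.64], [-3, 3]. Speed limits (rad/s): [2.57, 2.57, 3.14, 3.14, 3.14, 3.14].

## Interface

Orientations are given as a rotation vector (axis times angle).
In Python, from workcell import manip, capture, observe, job_done gives the robot as it stands (manip), with the cameras as plain functions, the readings as plain functions and the job as plain functions.
- The arm moves only by the tool inch_along, called after ">>>" in YAML: its name, and indented under it one key for each argument. Schema: {"type":"object","properties":{"rows":{"type":"array","items":{"type":"object","properties":{"d":{"type":"array","items":{"type":"number"},"minItems":3,"maxItems":3},"twist":{"type":"number"},"jaw":{"type":"number"}},"additionalProperties":false,"required":["jaw"]},"minItems":1,"maxItems":10},"only":{"type":"string"},"quiet":{"type":"boolean"},"lines":{"type":"string"}},"required":["rows"],"additionalProperties":false}. rows is a list of rows, 1 to 10 of them, each an object with the fields d (a list: dx, dy, dz in shares of the most that a row can go, 1 being 62.5 mm), twist (a turn about the tool's z in a scale on which 1.0 is 4 rad), jaw (the opening from 0.0 (shut) to 1.0 (fully open)); a field left out counts as zero (the opening has to be given); each row shifts and turns the commanded pose from where the row before left it, along the tool's axes as they then stand; what a row does not reach is not made up. A row lasts 1/8 s, in which the tool goes at most 0.0625 m and 0.188 rad, less where a joint would pass 70% of its speed; a pose out of reach is approached as far as the arm can. The fingers move at their own pace and stop on an object; the grip force is fixed at half the most. Time passes only in rows, so rows that do not move let the fingers close. The tool returns the time, the measured TCP pose, the force, the opening and the grip force at its end. only (a regular expression) keeps the lines of the reply that match it, lines (a string "A,B") keeps lines A to B, and quiet returns only ok. No shift or turn number may pass 1 either way. Input that does not fit is refused with a message, and nothing moves.
- observe(): the state, without advancing time (a new reading comes with each control period).
- capture(name): name is "scene" or "top" or "wrist"; returns a dict with "pixels" (480x640x3 uint8, red, green, blue), "mtx" (3x3 intrinsics, pixels), "world_to_cam" (4x4, takes a point from world to camera coordinates). Camera axes: x right, y down, z forward; pixel columns grow to the right and rows downward; lengths in m; the calibration is good to about 2 mm. A picture is of the moment at which its call begins. There is no depth.
- job_done(): hands the job in; it is judged then, once.
The state is a dict: "time_s": time; "qpos": joint angles; "qd": joint speeds; "joint_torque": joint torques, N m; "eef_pos": TCP position; "tool_rot": TCP orientation; "contact_force": force on the tool from outside, world axes, zero at the start; "ft_torque": the same for the moment, N m; "finger_gap": opening from 0.0 (shut) to 1.0 (fully open); "grasp_force": force on a finger pad.
Only numpy, scipy, OpenCV 4.12 (cv2) and the standard library are available. Lean on these libraries where they do the work, as an engineer would, in place of code of your own. Each camera call takes 0.05 s, during which the arm holds its last target. There are 200 camera calls.

## Task

The drawer of the white slide-out unit is stuck half open on its catch. Feel along the middle of the unit's flat top panel for the flush release button, press it in with the fingertips so that the drawer runs out by itself to its stop, then let the button spring back up and draw the hand clear. Do not touch the drawer or the things in it, pick nothing up, and leave the sink plug on the panel where it is.

Things in the scene. Friction and masses are not known exactly. Their poses are not given: they have to be found in the camera images.
- unit: Fixed white plastic sleeve, 240 mm deep (x), 400 mm wide (y), 112 mm high, that the drawer runs in. Origin at the centre of its underside; z up, x towards the side where the drawer comes out. Its flat top panel is rigid (steps under 0.5 mm) except for the button.
- panel_mid (a point): Centre of the unit's top panel, on its face, axes as the unit's. One off-white push button, 60 mm along x by 50 mm along y, sits in a 64 by 54 mm hole, its face 2 mm below the panel. The hole is centred on this point's line x = 0 at an unknown y from -55 to +55 mm, new each time. To press it, the closed fingertips must fit inside the hole.
- button (a joint): How far the button is pressed down, m: 0 at rest, 0.007 fully in. It starts to move at about 1.5 N and is fully in at about 6 N; the catch lets go at about 0.005. It springs back when released; the catch stays undone once the drawer has begun to run out.
- drawer (a joint): How far the blue-grey drawer has run out from the catch, m: 0 at the start (half open), 0.08 at its outer stop. Once released a spring drives it along the unit's +x at 6 to 10 cm/s. It is 394 mm wide; its front is 98 mm high, 230 mm from panel_mid at the start (lip 15 mm further).
- plug: Stainless steel sink plug, 52 mm across, 34 mm high, standing loose on the panel on the side away from the drawer, its centre 75 to 90 mm from the line of the button; origin at the centre of its underside.
- bottle: Green spray bottle with a white head, 64 mm across, 189 mm high, standing in the drawer beyond the panel's edge, its centre about 170 mm from the button's line; origin at the centre of its underside.
- pipe: White PVC pipe offcut, 40 mm across, 75 mm high, standing in the drawer; origin at the centre of its underside.
- brush: Yellow nylon scrubbing brush, 150 by 45 by 38 mm, lying bristles down in the drawer with its length along the panel; origin at the centre of its underside.

How it is judged:
On the way, in this order (a step that is already met when the one before it is completed fails the run):
1. the release button is pressed in past the catch with the fingers, drawer still short of its stop (value of joint button above 0.004 m and value of joint drawer below 0.07 m and contact force between the fingers and button above 0.5 N), for 0.05 s.
2. the drawer has run out to its stop (value of joint drawer above 0.076 m), for 0.1 s.
At the end, for the whole second after the job is handed in: the drawer is at its outer stop (over 76 of 80 mm) and at rest, the button is back up (within 1.5 mm), the plug is within 20 mm of where it stood, and the bottle, pipe, brush and plug are upright (within 0.3 rad) and at rest (value of joint drawer above 0.076 m and velocity of joint drawer below 0.01 m/s and value of joint button below 0.0015 m and distance of plug from where it was at the start of the episode below 0.02 m and linear speed of each of bottle, brush, pipe below 0.03 m/s and angle between each of bottle, brush, pipe, plug's own z axis and vertical below 0.3 rad); the robot touches nothing.
It fails at once if the robot touches the drawer (contact force between any of the fingers, the arm and drawer above 1 N).
It fails at once if the robot touches the bottle, pipe or brush (contact force between any of the fingers, the arm and bottle above 1 N or contact force between any of the fingers, the arm and brush above 1 N or contact force between any of the fingers, the arm and pipe above 1 N).
It fails at once if the sink plug is shifted over 20 mm or lifted (distance of plug from where it was at the start of the episode above 0.02 m or height (world z) of plug above 0.125 m).
It fails at once if something in the drawer is lifted or tipped over (height (world z) of any of bottle, brush, pipe above 0.04 m or angle between any of bottle, brush, pipe's own z axis and vertical above 0.6 rad).
It also fails if it takes over 51 s, if anything falls off the work surface, if the arm or the gripper's body presses on something with over 40 N, if the wrist force passes 120 N, or if a joint passes its speed limit or range.

## Working session

There is one attempt and no reset: what is moved stays moved. The work goes in short steps, Python scripts to look and compute and a tool call to move; the robot and the scene stay as the last step left them, time stands still between calls to the robot, and variables do not carry over. Pictures are saved under pics/ and viewed, at most 10 in all, crops included, and the job is handed in when it is done.

```bash
ls; mkdir -p pics
```

Run:
```python
from workcell import manip, capture, observe, job_done
import cv2, numpy as np
o=observe(); print(o)
for n in("scene","top"):
    c=capture(n); cv2.imwrite(f"pics/{n}0.png",c["pixels"][:,:,::-1]); print(n,c["mtx"].tolist(),np.round(c["world_to_cam"],4).tolist())
    np.savez(f"{n}0.npz",**c)
```

```text
pics
workcell.py
{'time_s': 0.0, 'qpos': array([ 8.96914152e-01,  1.59012612e-01,  1.59821800e+00,  2.69876685e-05,
        1.38615932e+00, -2.10052818e-01]), 'qd': array([ 0.00046297,  0.00192227,  0.00158156, -0.0008926 , -0.00027215,
       -0.00082045]), 'joint_torque': array([-3.88229346e-04, -3.85578597e+01, -3.22114456e+01,  7.00120535e-02,
        3.80435586e-02, -1.72810996e-04]), 'eef_pos': array([0.25684151, 0.51377137, 0.2136465 ]), 'tool_rot': array([-7.21893113e-01, -3.05671199e+00,  2.53343190e-03]), 'contact_force': array([ 0.41590315,  0.19981878, -0.46032425]), 'ft_torque': array([-0.02048784,  0.00478624,  0.02684973]), 'grasp_force': 0.0, 'finger_gap': 0.9991430697771981}
scene [[440.2221681896307, 0.0, 320.2966871518707], [0.0, 440.2221681896307, 238.79660388316051], [0.0, 0.0, 1.0]] [[0.9499, 0.3124, -0.0027, -0.579], [0.2229, -0.6838, -0.6948, -0.074], [-0.2189, 0.6594, -0.7192, 0.8674], [0.0, 0.0, 0.0, 1.0]]
top [[490.4552267430806, 0.0, 323.38014377358945], [0.0, 490.4552267430806, 243.66971710029352], [0.0, 0.0, 1.0]] [[-0.0046, -1.0, -0.0002, 0.0147], [-0.9871, 0.0046, -0.1599, 0.5881], [0.1599, -0.0006, -0.9871, 0.795], [0.0, 0.0, 0.0, 1.0]]
```

View pics/scene0.png

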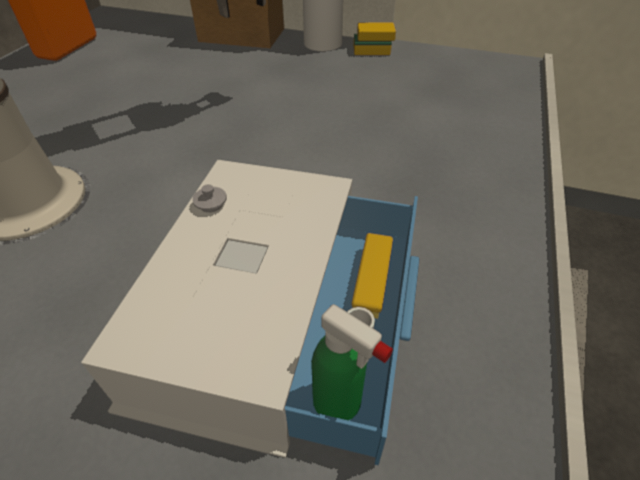

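View pics/top0.png

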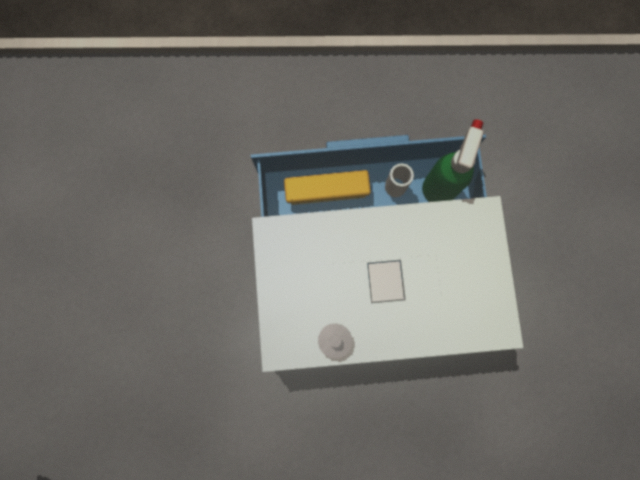

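The scene view shows the unit with a grey-outlined rectangle at about (241,256), the plug at (210,198), and faint scribed lines around the rectangle. The top view shows the rectangle at (386,281), the plug at (336,342), and the panel corners at (253,217), (500,197), (522,349) and (263,371). Next I'll measure the panel and the rectangle.

Create h.py:
```python
import numpy as np, cv2
def cast(c,uv,z):
    uv=np.atleast_2d(np.array(uv,float)); T=c["world_to_cam"]; R,t=T[:3,:3],T[:3,3]
    d=(np.linalg.inv(c["mtx"])@np.c_[uv,np.ones(len(uv))].T).T@R; o=-R.T@t
    return o+d*((z-o[2])/d[:,2])[:,None]
```

Run:
```python
from h import *
for n,cs,hint in(("top",[(253,217),(500,197),(522,349),(263,371)],(386,281)),("scene",[(218,161),(352,179),(276,385),(92,365)],(241,256))):
    c=dict(np.load(n+"0.npz")); g=cv2.cvtColor(c["pixels"],cv2.COLOR_RGB2GRAY)
    P=cast(c,cs,.112); print(n,"panel",P[:,:2].round(4).tolist(),np.linalg.norm(np.diff(P[[0,1,2,3,0]],axis=0),axis=1).round(4))
    cen=P.mean(0); ex=(P[0]+P[1]-P[2]-P[3]) if n=="top" else (P[1]+P[2]-P[0]-P[3]); ex/=np.linalg.norm(ex); ey=np.array([-ex[1],ex[0],0])
    print("cen",cen.round(4),"yaw",np.arctan2(ex[1],ex[0]).round(4))
    # rectified panel, 2 px/mm, image up=+x unit, left=+y
    q=lambda x,y:cen+ex*x+ey*y
    W=np.array([q(.11,.19),q(.11,-.19),q(-.11,-.19),q(-.11,.19)])
    uv=(c["mtx"]@(c["world_to_cam"][:3,:3]@W.T+c["world_to_cam"][:3,3:])); uv=(uv[:2]/uv[2]).T.astype(np.float32)
    M=cv2.getPerspectiveTransform(uv,np.float32([[0,0],[760,0],[760,440],[0,440]]))
    r=cv2.warpPerspective(g,M,(760,440),flags=cv2.INTER_CUBIC)
    r=cv2.createCLAHE(6,(4,4)).apply(r); cv2.imwrite(f"pics/rect_{n}.png",r)
```

```text
top panel [[0.6214, 0.1243], [0.6524, -0.2724], [0.413, -0.2912], [0.3821, 0.1047]] [0.3979 0.2402 0.3971 0.2401]
cen [ 0.5172 -0.0836  0.112 ] yaw 0.08
scene panel [[0.3874, 0.1034], [0.6237, 0.1272], [0.6402, -0.248], [0.4323, -0.2908]] [0.2375 0.3755 0.2123 0.3968]
cen [ 0.5209 -0.077   0.112 ] yaw 0.1491
```

View pics/rect_top.png

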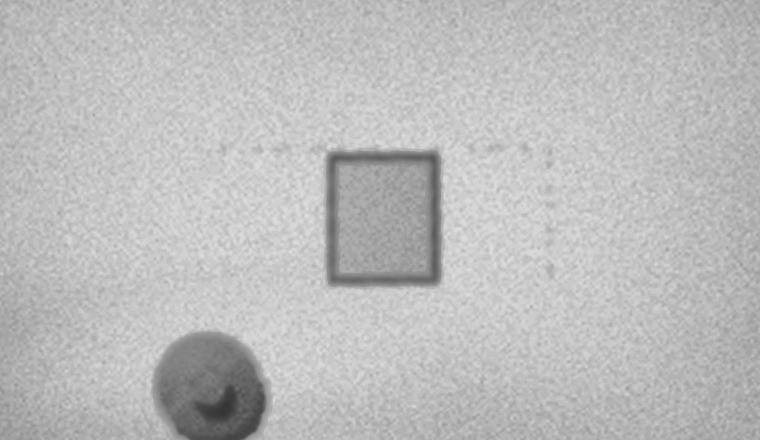

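View pics/rect_scene.png

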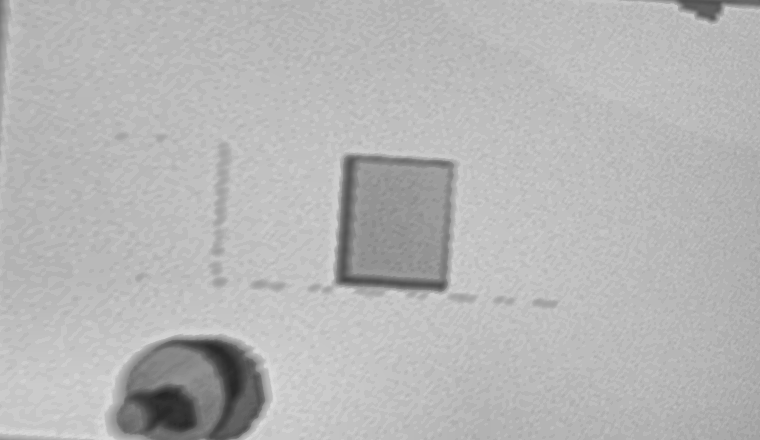

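Both rectified views show one recess of about 66 × 56 mm, at about (384,218) in the top view. It is dark-edged, and the shading shifts between views, so it is the real hole and the faint lines are only seams. I'll locate it in both views and work out the move. The tool's y axis should lie along the unit's y, which keeps the wide gripper body away from the bottle.

Add to h.py:
```python
from scipy.spatial.transform import Rotation as Ro
def plan(target,yaw,tz):
    from workcell import manip, capture, observe, job_done
    o=observe(); R=Ro.from_rotvec(o["tool_rot"]).as_matrix(); p=o["eef_pos"]
    a=np.arctan2(R[1,1],R[0,1]); w=yaw+np.pi/2-a; w=(w+np.pi/2)%np.pi-np.pi/2
    print("p",p.round(4),"tool-axes shift",(R.T@(np.r_[target,tz]-p)).round(4),"turn about tool z",round(-w,4),"tilt",R[:,2].round(3), "F",o["contact_force"].round(2),"t",o["time_s"])
```

Run:
```python
from h import *
for n,hint in(("top",(386,281)),("scene",(241,256))):
    c=dict(np.load(n+"0.npz")); g=cv2.cvtColor(c["pixels"],cv2.COLOR_RGB2GRAY)
    x,y=hint; m=cv2.adaptiveThreshold(g,255,cv2.ADAPTIVE_THRESH_MEAN_C,cv2.THRESH_BINARY_INV,41,10)
    k,_=cv2.findContours(m,cv2.RETR_EXTERNAL,cv2.CHAIN_APPROX_NONE)
    k=[q for q in k if cv2.pointPolygonTest(q,hint,False)>=0]
    for q in k:
        P=cast(c,q[:,0],.112); (cx,cy),(w,h),a=cv2.minAreaRect((P[:,:2]*1000).astype(np.float32)); print(n,"hole mm",cx,cy,w,h,a)
c=dict(np.load("top0.npz"))
print("plug",cast(c,(336,345),.12)[0],"bottle base-ish",cast(c,(442,180),.08)[0])
plan([.5172,-.0855],.08,.16)
```

```text
top hole mm 518.3137817382812 -85.1534423828125 66.88554382324219 56.56014633178711 4.8212127685546875
scene hole mm 520.70849609375 -84.68582916259766 65.21359252929688 55.62493896484375 4.99062967300415
plug [ 0.42064487 -0.00636464  0.12      ] bottle base-ish [ 0.69066817 -0.18837384  0.08      ]
p [0.2569 0.5138 0.2137] tool-axes shift [-0.5009 -0.4195  0.0543] turn about tool z -0.5438 tilt [-0.001 -0.001 -1.   ] F [ 0.17  0.56 -0.82] t 0.1
```

The manual's scale: shifts go in shares of 62.5 mm and turns go in shares of 4 rad. Converting my numbers, -0.038 m is -0.608, -0.032 m is -0.512.

>>> inch_along:
  rows:
    - {"d": [-0.608,-0.512,0],"jaw": 0}
    - {"d": [-0.608,-0.512,0],"jaw": 0}
    - {"d": [-0.608,-0.512,0],"jaw": 0}
    - {"d": [-0.608,-0.512,0],"jaw": 0}
    - {"d": [-0.608,-0.512,0],"jaw": 0}
    - {"d": [-0.608,-0.512,0],"jaw": 0}
    - {"d": [-0.608,-0.512,0],"jaw": 0}
    - {"d": [-0.608,-0.512,0],"jaw": 0}
    - {"d": [-0.608,-0.512,0],"jaw": 0}
    - {"d": [-0.608,-0.512,0],"jaw": 0}

```text
time_s: 1.35
eef_pos: [0.4541, 0.0565, 0.2143]
tool_rot: [-0.722, -3.057, -0.0]
contact_force: [0.8, 0.6, -0.8]
finger_gap: 0.006
grasp_force: 0.0
```

>>> inch_along:
  rows:
    - {"d": [-0.608,-0.512,0],"jaw": 0}
    - {"d": [-0.608,-0.512,0],"jaw": 0}
    - {"d": [-0.608,-0.512,0],"jaw": 0}
    - {"twist": -0.0375,"jaw": 0}
    - {"twist": -0.0375,"jaw": 0}
    - {"twist": -0.0375,"jaw": 0}
    - {"twist": -0.025,"jaw": 0}
    - {"jaw": 0}

```text
time_s: 2.35
eef_pos: [0.5127, -0.0787, 0.2142]
tool_rot: [0.134, -3.138, -0.001]
contact_force: [-0.3, -0.5, -1.0]
finger_gap: 0.003
grasp_force: 0.0
```

```bash
python3 -c "
from h import *
plan([.519,-.085],.085,.16)"
```

```text
p [ 0.5127 -0.0787  0.2142] tool-axes shift [-0.0058 -0.0068  0.0542] turn about tool z 0.0001 tilt [-0.001  0.    -1.   ] F [-0.26 -0.54 -0.99] t 2.35
```

Converted, 0.03 m is 0.48, 0.014 m is 0.224.

>>> inch_along:
  rows:
    - {"d": [-0.096,-0.112,0.48],"jaw": 0}
    - {"d": [0,0,0.48],"jaw": 0}
    - {"d": [0,0,0.224],"jaw": 0}
    - {"jaw": 0}
    - {"jaw": 0}

```text
time_s: 2.98
eef_pos: [0.5203, -0.0855, 0.1419]
tool_rot: [-0.135, 3.137, -0.001]
contact_force: [0.1, -0.7, -0.6]
finger_gap: 0.003
grasp_force: 0.0
```

Run:
```python
from h import *
from workcell import manip, capture, observe, job_done
plan([.519,-.085],.085,.112)
a=[capture(n)["pixels"] for n in("wrist","scene")]
cv2.imwrite("pics/ws.png",np.hstack([cv2.resize(a[0],(400,300)),a[1][130:430,80:480]])[:,:,::-1])
```

```text
p [ 0.5203 -0.0855  0.1419] tool-axes shift [0.0013 0.0007 0.0299] turn about tool z 0.0008 tilt [ 0.002 -0.001 -1.   ] F [ 0.07 -0.69 -0.61] t 2.975
```

View pics/ws.png

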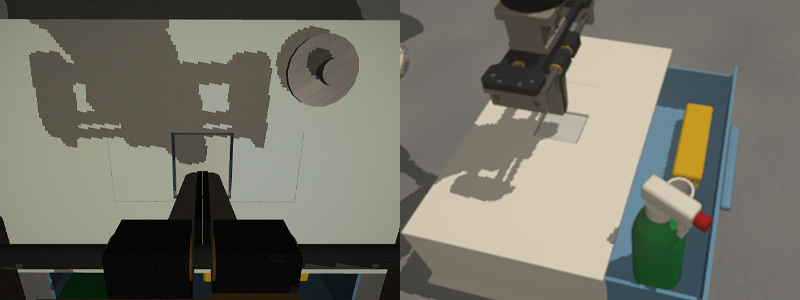

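The wrist view (left) shows the closed fingertips at about (203,172), over the hole spanning (172–232, 133–200) and centred across it. The scene view (right) agrees, and nothing is near the gripper. I'll go down and feel for contact.

Converted, 0.012 m is 0.192, 0.004 m is 0.064.

>>> inch_along:
  rows:
    - {"d": [0.016,0.008,0.192],"jaw": 0}
    - {"d": [0,0,0.16],"jaw": 0}
    - {"d": [0,0,0.064],"jaw": 0}
    - {"jaw": 0}

```text
time_s: 3.58
eef_pos: [0.5181, -0.0847, 0.114]
tool_rot: [0.135, -3.138, -0.001]
contact_force: [0.4, 0.0, 0.4]
finger_gap: 0.008
grasp_force: 0.0
```

>>> inch_along:
  rows:
    - {"d": [0,0,0.032],"jaw": 0}
    - {"d": [0,0,0.032],"jaw": 0}
    - {"jaw": 0}

```text
time_s: 3.95
eef_pos: [0.5185, -0.0848, 0.1106]
tool_rot: [0.135, -3.139, -0.0]
contact_force: [-0.4, -0.2, -0.3]
finger_gap: 0.007
grasp_force: 0.0
```

>>> inch_along:
  rows:
    - {"d": [0,0,0.032],"jaw": 0}
    - {"d": [0,0,0.016],"jaw": 0}
    - {"jaw": 0}

```text
time_s: 4.32
eef_pos: [0.5187, -0.0849, 0.108]
tool_rot: [-0.135, 3.138, -0.0]
contact_force: [-1.2, 0.1, 3.9]
finger_gap: 0.008
grasp_force: 2.2
```

Below the panel with about 4 N of soft resistance, so this is the button. I'll press it the rest of the way.

Converted, 0.002 m is 0.032.

>>> inch_along:
  rows:
    - {"d": [0,0,0.032],"jaw": 0}
    - {"d": [0,0,0.032],"jaw": 0}
    - {"jaw": 0}

```text
time_s: 4.7
eef_pos: [0.5186, -0.0849, 0.1037]
tool_rot: [-0.135, 3.138, -0.0]
contact_force: [-2.4, 1.0, 6.2]
finger_gap: 0.004
grasp_force: 2.6
```

Run:
```python
from h import *
from workcell import manip, capture, observe, job_done
cv2.imwrite("pics/p1.png",capture("scene")["pixels"][:,:,::-1])
```

```text
(no output)
```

View pics/p1.png

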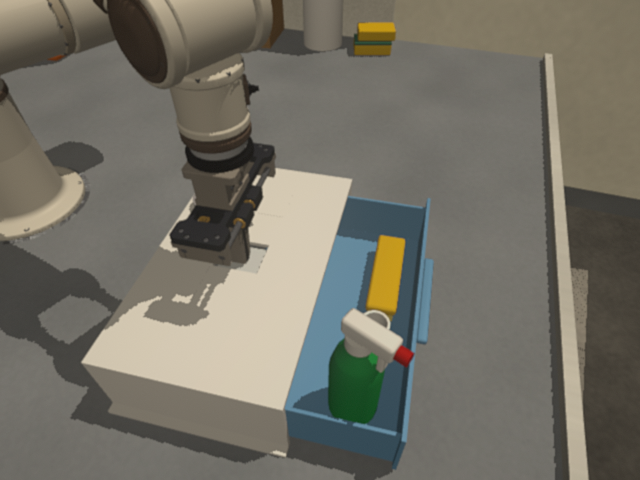

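The drawer is running out: its front edge has moved from about (413,200) to (428,205). I'll hold for a moment, then lift straight up.

>>> inch_along:
  rows:
    - {"jaw": 0}
    - {"jaw": 0}
    - {"jaw": 0}
    - {"jaw": 0}
    - {"jaw": 0}
    - {"jaw": 0}
    - {"jaw": 0}
    - {"jaw": 0}
    - {"jaw": 0}
    - {"jaw": 0}

```text
time_s: 6.0
eef_pos: [0.5186, -0.0849, 0.1038]
tool_rot: [-0.135, 3.138, -0.0]
contact_force: [-1.3, -0.1, 4.8]
finger_gap: 0.004
grasp_force: 2.6
```

>>> inch_along:
  rows:
    - {"d": [0,0,-0.08],"jaw": 0}
    - {"d": [0,0,-0.16],"jaw": 0}
    - {"d": [0,0,-0.32],"jaw": 0}
    - {"d": [0,0,-0.48],"jaw": 0}
    - {"d": [0,0,-0.48],"jaw": 0}
    - {"d": [0,0,-0.48],"jaw": 0}
    - {"jaw": 0}
    - {"jaw": 0}
    - {"jaw": 0}
    - {"jaw": 0}

```text
time_s: 7.25
eef_pos: [0.5179, -0.0846, 0.2274]
tool_rot: [0.135, -3.137, -0.001]
contact_force: [0.1, -0.5, 0.7]
finger_gap: 0.003
grasp_force: 0.0
```

Run:
```python
from h import *
from workcell import manip, capture, observe, job_done
a=[capture(n)["pixels"] for n in("scene","top")]
cv2.imwrite("pics/end.png",np.hstack([cv2.resize(x,(400,300)) for x in a])[:,:,::-1])
```

```text
(no output)
```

View pics/end.png

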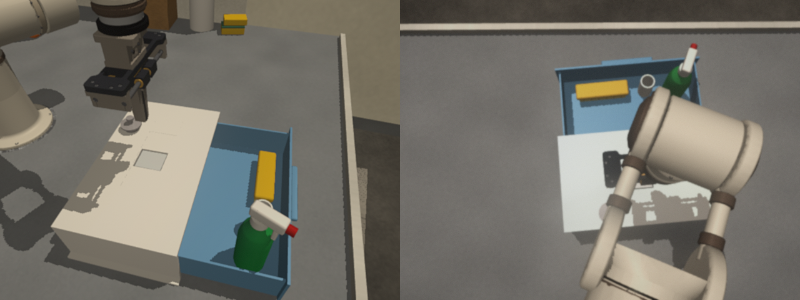

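The scene view shows the drawer well out, with the bottle, brush and plug upright. In the top view its front rim has risen to about row 112 (full scale) from 157. I'll check the travel in numbers.

Run:
```python
from h import *
from workcell import manip, capture, observe, job_done
def rim(c):
    h=cv2.cvtColor(c["pixels"],cv2.COLOR_RGB2HSV); m=cv2.inRange(h,(95,60,50),(120,255,255))
    r=[]
    for u in range(275,316,5):
        v=np.where(m[90:,u])[0][0]+90; r.append(cast(c,(u,v),.1)[0])
    return np.median(r,0)
a=rim(dict(np.load("top0.npz"))); b=rim(capture("top")); capture("top"); d=rim(capture("top"))
print(a,b,d,"travel",(b-a)[0],(d-a)[0])
```

```text
[0.73565041 0.05842733 0.1       ] [0.81490643 0.05879698 0.1       ] [0.81490643 0.05879698 0.1       ] travel 0.07925602444558277 0.07925602444558277
```

```bash
python3 -c "
from workcell import manip, capture, observe, job_done
print(job_done())"
```

```text
the job is handed in; nothing more can be done
None
```

I pressed the release button, the drawer ran out about 79 mm to its stop and stayed at rest, the hand is clear with the plug and drawer contents still standing, and the job is handed in (no verdict was returned).

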